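# Stand a fallen post shoe on its base plate and push it home against the fence

## Task

One steel post shoe is lying on its side in front of the fence on the welding table. Without gripping it or picking it up, push the top of its base plate over so that the shoe stands upright on its plate, then push it gently home against the fence until the edge of the plate sits flush along the fence. Leave everything else on the table where it is.

Things in the scene. Friction and masses are not known exactly. Their poses are not given: they have to be found in the camera images.
- shoe: The post shoe that lies on its side: steel plate 110 x 110 x 6 mm with a 40 x 40 mm square tube, 60 mm long, welded on its middle (66 mm high when standing; about 0.8 kg). Origin: centre of the plate's underside; z along the tube, x and y along the plate's edges. At the start the tube points towards the robot, dipping 30 degrees, body x up; standing, body z is up and x towards the fence
- shoe_lip (a point): On shoe at (55, 0, 6) mm: middle of the plate's upper edge at the start, tube side, 95 mm above the table. The plate leans back 30 degrees over the tube, whose upper side meets it 65 mm above the table. About 3 N here, away from the robot, tips the shoe about its lower edge; past some 45 degrees of turn it falls onto its plate by itself
- shoe_foot (a point): On shoe at (-55, 0, 0) mm: middle of the lower edge of the plate, on which the shoe rests and tips (no stop needed; it may slip a few mm); it stays on the table from start to finish. Once it stands, the plate's leading edge is some 25 to 80 mm short of the fence
- shoe_mouth (a point): On shoe at (0, 0, 66) mm: centre of the tube's open end, resting on the table at the start, on top when the shoe stands. Sliding the standing shoe takes about 3 to 6 N; pushed in the lower half of the tube it slides without tipping. Against the fence, some 20 N at 20 mm height, or 10 N at 40 mm, would begin to tip it
- fence: The fixed fence beyond the shoe: steel angle 40 x 40 x 5 mm, 540 mm long, its upright leg facing the robot. Origin: middle of its length, on its front face, at table level; x square away from that face (away from the robot), y along it to the left, z up. With the shoe flush, the shoe's origin lies at x = -55 mm in this frame
- finished_shoe: An identical post shoe, finished, already standing at the fence near one of its ends (centre about 205 mm along the fence from its middle, at either end); origin as for the other shoe. Not to be disturbed
- magnet_square: Magnetic welding square, a flat triangular frame about 100 x 100 x 20 mm lying at the other end of the fence; origin at the middle of its underside. Not to be disturbed
- spray_can: Spray can standing on the left, 66 mm diameter, 190 mm high; origin at the middle of its underside. Not to be disturbed
- tape_measure: Tape measure standing on the right, 75 x 42 x 66 mm; origin at the middle of its underside. Not to be disturbed
- hammer: Hammer lying on the right, about 260 mm long; not to be disturbed
- screwdriver: Screwdriver lying on the left beyond the can, about 200 mm long; not to be disturbed
- locking_clamp: Locking C-clamp lying flat on the far left, about 290 x 110 mm, 26 mm high; not to be disturbed
There are look-alikes about, which are no part of the job. Leave any black, blue or green look-alike of the shoe alone.

How it is judged (in metres and radians):
At the end, for the whole second after the job is handed in: The shoe stands at rest and upright (within 0.05 rad) on its plate on the table, its plate flush along the fence: its origin 50 to 58.5 mm in front of the fence's face (55 mm is touching), its edges square to the fence within 0.05 rad, its centre within 150 mm of the middle of the fence's length (angle between shoe's own z axis and vertical below 0.05 rad and height (world z) of shoe below 0.006 m and x of shoe in the frame of fence between -0.0585 and -0.05 m and y of shoe in the frame of fence between -0.15 and 0.15 m and (angle between the x axis of shoe and the x axis of fence, either way round below 0.05 rad or angle between the x axis of shoe and the y axis of fence, either way round below 0.05 rad) and linear speed of shoe below 0.01 m/s and angular speed of shoe below 0.1 rad/s).
It fails at once if the shoe is lifted, carried or knocked over: the edge on which it rests and tips leaves the table by more than 25 mm (height (world z) of shoe_foot above 0.025 m).
It fails at once if the shoe is gripped or rammed: the fingers press on it with more than 40 N (contact force between the fingers and shoe above 40 N).
It fails at once if the finished shoe is shifted by more than 15 mm (distance of finished_shoe from where it was at the start of the episode above 0.015 m).
It fails at once if the magnetic square is shifted by more than 15 mm (distance of magnet_square from where it was at the start of the episode above 0.015 m).
It fails at once if another thing on the table is shifted by more than 30 mm or the can is knocked over (distance of any of spray_can, tape_measure, hammer, screwdriver, locking_clamp from where it was at the start of the episode above 0.03 m or angle between spray_can's own z axis and vertical above 0.3 rad).
It also fails if it takes over 48 s, if anything falls off the work surface, if the arm or the gripper's body presses on something with over 40 N, if the wrist force passes 120 N, or if a joint passes its speed limit or range.

## Robot

A 6-joint arm with a two-finger parallel gripper is mounted at the origin on the work surface. World frame = base frame: x ahead of the robot, y to its left, z up, the work surface at z = 0. Lengths are in mm, angles in rad, forces in N, time in s.
With the tool pointing down it reaches from about 375 to 925 mm from the base axis. Payload 5.7 kg.
Tool frame: the origin (TCP) lies midway between the tips of the shut fingers; the grasp point (between the pads) lies 19 mm behind it; z points along the fingers, y is the line along which they close (so a half turn about z gives the same grasp; the last joint's range is limited). The gripper opens to 85 mm and grips with 20 to 120 N. Pads are 22 mm wide; open, the fingers measure 114 mm over their backs; the gripper's body (76 mm by 85 mm) begins 54 mm behind the grasp point. The pads swing forward as they close: fully open they stand 13 mm farther back than shut.
Start: joints at [-1.427, 0.359, 1.51, -0, 1.272, -0.115], TCP at [153.538, -579.991, 231.267] pointing down, gripper open.
Joint ranges: [-2.97, 2.97], [-1.01, 2.36], [0.21, 2.38], [-0.96, 4.11], [0.2, 2.71], [-2.98, 2.98]. Speed limits (rad/s): [2.39, 2.39, 3.14, 3.14, 3.14, 3.14].

## Interface

Orientations are given as a 3x3 rotation matrix whose columns are the frame's x, y, z axes.
In Python, from rig import ctrl, camera, get_calibration, ticket gives the robot as it stands. The module is installed in compiled form; this text tells all that it offers.
- The arm moves only by the tool step_arm, never from a script. Its argument "series" is a list of rows, each a list of 5 numbers: the finger opening in cm, from 0 to 8.54, then the shift along the world's x, y, z in cm, then the turn about the world's z in rad. A call has 1 to 12 rows; each row shifts and turns the commanded pose from where the row before left it; what a row does not reach is not made up. A row lasts 1/12 s, in which the tool goes at most 41.7 mm and 7.16 degrees, less where a joint would pass 70% of its speed; a pose out of reach is approached as far as the arm can. A call with a gripper value outside its range is refused whole. The fingers move at their own pace and stop on an object; "squeeze" is the grip in N (left out, the last holds). Time passes only in rows, so rows that do not move let the fingers close. It gives the time, the measured TCP pose, the force, the opening and the grip force at its end, in the units of the state.
- ctrl.sense(): the state, without advancing time (a new reading comes with each control period).
- camera(name): name is "side" or "top"; returns the picture (480x640x3 uint8, red, green, blue); there is no depth.
- get_calibration(name): a dict with "fx", "fy", "cx", "cy" (pixels), "R" (3x3) and "t" (3): a world point X has camera coordinates R X + t. Camera axes: x right, y down, z forward; pixel columns grow to the right and rows downward; lengths in mm; the calibration is good to about 2 mm. A picture is of the moment at which its call begins. get_calibration takes no time and is no camera call.
- ticket.finish_job(): hands the job in; it is judged then, once.
The state is a dict: "t": time; "qpos": joint angles; "joint_vel": joint speeds; "tau": joint torques, N m; "ee_pos": TCP position; "orientation": TCP orientation; "force": force on the tool from outside, world axes, zero at the start; "torque": the same for the moment, N m; "opening": opening from 0.0 (shut) to 1.0 (fully open); "finger_force": force on a finger pad.
Only numpy, scipy, OpenCV 4.12 (cv2) and the standard library are available. Lean on these libraries where they do the work, as an engineer would, in place of code of your own. Each camera call takes 0.05 s, during which the arm holds its last target. There are 200 camera calls.

## Working session

There is one attempt and no reset: what is moved stays moved. The work goes in short steps, Python scripts to look and compute and a tool call to move; the robot and the scene stay as the last step left them, time stands still between calls to the robot, and variables do not carry over. Pictures are saved under pics/ and viewed, at most 10 in all, crops included, and the job is handed in when it is done.

Besides the shell and the picture viewer there is one more tool, called after "Request:" in YAML: its name, and indented under it one key for each argument. step_arm: Moves the arm, as the interface text tells. Its arguments: {"type":"object","properties":{"series":{"type":"array"},"squeeze":{"type":"number"}},"required":["series"]}

```bash
mkdir -p pics; cat > h.py <<'E'
import numpy as np, cv2
from rig import ctrl, camera, get_calibration, ticket
def ray(n,u,v):
    c=get_calibration(n);R=np.array(c["R"]);t=np.array(c["t"])
    d=R.T@np.array([(u-c["cx"])/c["fx"],(v-c["cy"])/c["fy"],1.]);return -R.T@t,d
def onz(n,u,v,z):
    o,d=ray(n,u,v);return o+d*(z-o[2])/d[2]
def proj(n,X):
    c=get_calibration(n);p=np.array(c["R"])@np.array(X,float)+np.array(c["t"]);return c["fx"]*p[0]/p[2]+c["cx"],c["fy"]*p[1]/p[2]+c["cy"]
def two(p,q,a="top",b="side"):
    o1,d1=ray(a,*p);o2,d2=ray(b,*q);s=np.linalg.lstsq(np.c_[d1,-d2],o2-o1,rcond=None)[0]
    A=o1+d1*s[0];B=o2+d2*s[1];return (A+B)/2,np.linalg.norm(A-B)
def snap(n,f):
    im=camera(n);cv2.imwrite("pics/"+f,cv2.cvtColor(im,cv2.COLOR_RGB2BGR));return im
E
python3 - <<'E'
from h import *
for n in("top","side"):
    snap(n,n+"0.png");c=get_calibration(n);print(n,c["fx"],ray(n,320,240))
s=ctrl.sense();print(s["t"],s["orientation"],s["force"])
E
```

```text
top 487.6061070413114 (array([ 234.12981487,   15.5713592 , 1259.12904619]), array([ 0.20072452, -0.00839564, -0.97986031]))
side 499.5916860977048 (array([  89.65147414, 1002.3311493 ,  690.28313897]), array([ 0.3369378 , -0.82147121, -0.46070587]))
0.1 [[ 9.66706216e-01  2.55888709e-01 -2.46366148e-04]
 [ 2.55888749e-01 -9.66704715e-01  1.71527293e-03]
 [ 2.00755659e-04 -1.72120733e-03 -9.99998499e-01]] [-0.40612534 -0.57504714  1.39644918]
```

View pics/top0.png

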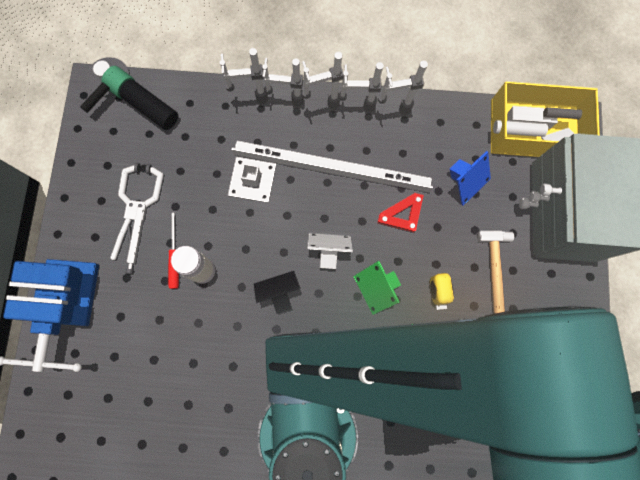

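View pics/side0.png

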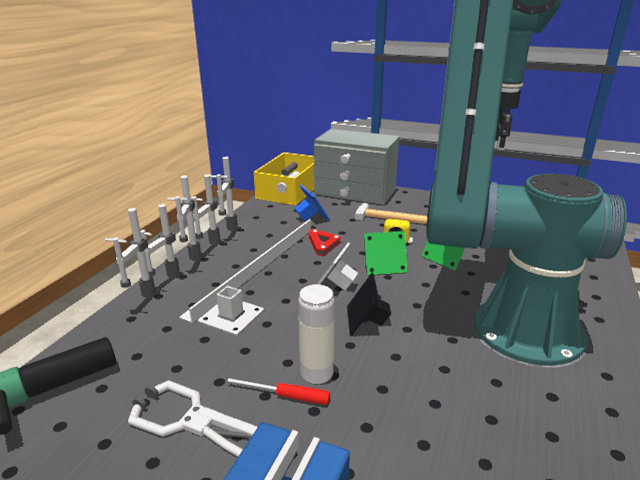

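Top view: the grey steel shoe is at about (329,248), tube toward the robot, and the fence runs from (235,148) to (430,184). Things that could be taken for it, by top pixel:
- black: (277,290)
- green: (380,287); the side view shows a second green piece near (443,252)
- blue: (471,180)
- finished shoe: (251,178)

I choose the bare steel one lying at (329,248), which is (343,275) in the side view. Next is a close crop of both views to check it.

```bash
python3 - <<'E'
from h import *
a=cv2.imread("pics/top0.png")[130:280,220:445];b=cv2.imread("pics/side0.png")[210:340,170:395]
f=lambda i:cv2.resize(i,None,fx=3.5,fy=3.5,interpolation=cv2.INTER_CUBIC)
cv2.imwrite("pics/ca.png",f(a));cv2.imwrite("pics/cb.png",f(b))
E
```

```text
(no output)
```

View pics/ca.png

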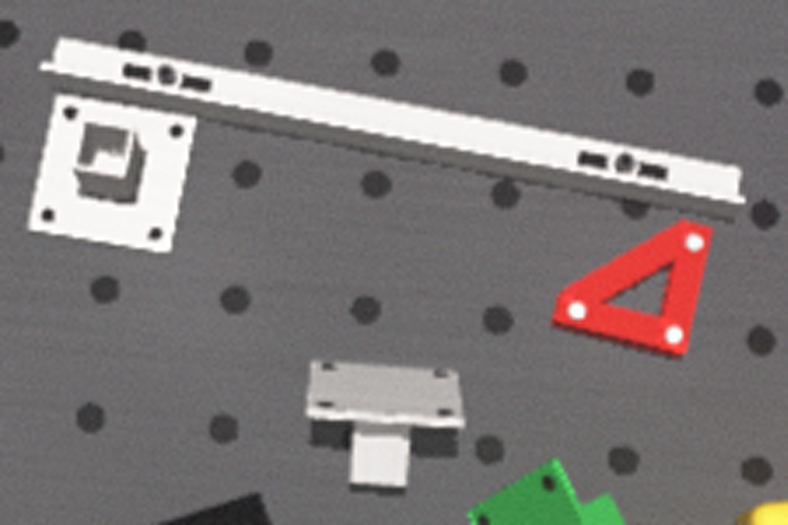

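View pics/cb.png

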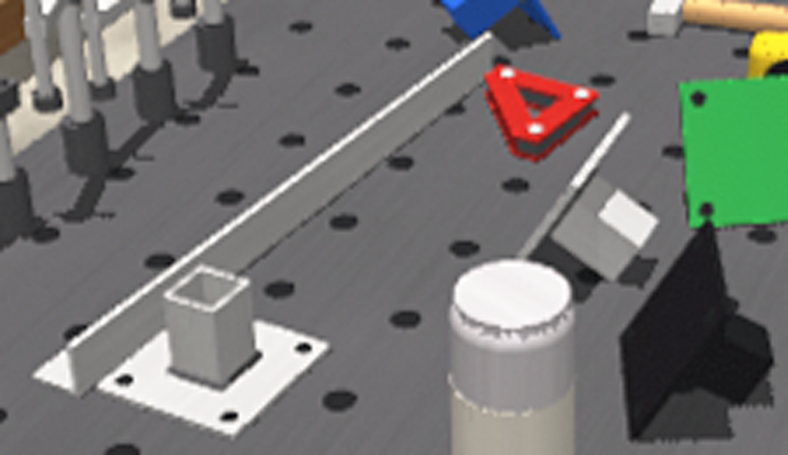

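The crops confirm a bare steel plate with its tube pointing toward the robot. In the top crop the lip edge runs (307,418)–(463,427) and the fence's top front edge runs (40,68)–(745,202).

```bash
python3 - <<'E'
from h import *
T=lambda u,v,z:onz("top",220+u/3.5,130+v/3.5,z)
S=lambda u,v,z:onz("side",170+u/3.5,210+v/3.5,z)
np.set_printoptions(precision=1,suppress=True)
def seg(n,a,b):
    d=(b-a);print(n,a,b,"len %.1f ang %.3f"%(np.hypot(*d[:2]),np.arctan2(d[1],d[0])+np.pi/2))
seg("fence top",T(40,68,40),T(745,203,40))
seg("fence side z40",S(70,345,40),S(490,35,40))
seg("fence side z0",S(80,393,0),S(500,62,0))
seg("lip",T(305,417,95),T(464,427,95))   # z 95
seg("foot",T(312,360,0),T(459,370,0))
seg("mouth",T(350,487,35),T(406,489,35))
seg("fin front edge",T(28,230,6),T(171,252,6));seg("fin back",T(57,95,6),T(197,117,6))
print("lip side R", two((220+464/3.5,130+427/3.5),(170+627/3.5,210+115/3.5)))
c=np.array([T(u,v,20)for u,v in((707,226),(685,354),(555,322))]);print(c)
for n,p in(("green lft",(470,515)),("green top",(555,460)),("black",(260,495))):print(n,T(*p,80)[:2],T(*p,0)[:2])
E
```

```text
fence top [709.3 257.8  40. ] [ 645.8 -278.    40. ] len 539.6 ang -0.118
fence side z40 [709.7 260.7  40. ] [ 643.8 -268.7   40. ] len 533.5 ang -0.124
fence side z0 [709.9 258.    0. ] [ 647.1 -297.8    0. ] len 559.3 ang -0.113
lip [447.5  35.   95. ] [449.4 -75.4  95. ] len 110.4 ang 0.017
foot [509.   34.8   0. ] [510.2 -76.3   0. ] len 111.2 ang 0.011
mouth [409.8  -0.6  35. ] [411.6 -41.1  35. ] len 40.5 ang 0.045
fin front edge [591.4 259.    6. ] [582.9 148.5   6. ] len 110.8 ang -0.077
fin back [701.5 248.9   6. ] [692.4 138.9   6. ] len 110.3 ang -0.083
lip side R (array([450.3, -75.4,  93.2]), np.float64(1.2051921413616282))
[[ 632.  -254.7   20. ]
 [ 531.6 -241.8   20. ]
 [ 548.2 -144.    20. ]]
green lft [390.5 -84.6] [401.2 -91.4]
green top [ 433.9 -141.4] [ 447.4 -152.1]
black [392.7  62. ] [403.5  65.1]
```

Measured values hold against the sizes given: lip 110 mm long at z 93–95, fence 540 mm long. I take:
- lip x ≈ 448, y ≈ -20
- shoe yaw ≈ +0.015
- fence yaw ≈ -0.118, with its face at x ≈ 676 for y = -20

I'll close the fingers and approach at height.

Request:
step_arm:
  series:
    - [0,2.7,2.6,0,-0.022]
    - [0,2.7,2.6,0,-0.022]
    - [0,2.7,2.6,0,-0.022]
    - [0,2.7,2.6,0,-0.022]
    - [0,2.7,2.6,0,-0.022]
    - [0,2.7,2.6,0,-0.022]
    - [0,2.7,2.6,0,-0.022]
    - [0,2.7,2.6,0,-0.022]
    - [0,2.7,2.6,0,-0.022]
    - [0,2.7,2.6,0,-0.022]
    - [0,0,2.6,0,-0.022]
    - [0,0,0,0,0]

```text
t: 1.1
ee_pos: [423.7, -288.8, 230.5]
orientation: [[1.0, 0.02, -0.002], [0.02, -1.0, 0.004], [-0.002, -0.004, -1.0]]
force: [-1.1, -0.4, 0.3]
opening: -0.002
finger_force: 0.0
```

Request:
step_arm:
  series:
    - [0,0,3,0,0]
    - [0,0,3,0,0]
    - [0,0,3,0,0]
    - [0,0,3,0,0]
    - [0,0,3,0,0]
    - [0,0,3,0,0]
    - [0,0,3,0,0]
    - [0,0,3,0,0]
    - [0,0,3,0,0]
    - [0,0,0,0,0]
    - [0,0,0,0,0]

```text
t: 2.02
ee_pos: [423.1, -23.2, 231.1]
orientation: [[1.0, 0.02, -0.001], [0.02, -1.0, -0.0], [-0.001, 0.0, -1.0]]
force: [0.6, -0.9, 0.1]
opening: -0.002
finger_force: 0.0
```

Request:
step_arm:
  series:
    - [0,0,0.2,-2,0]
    - [0,0,0,-2,0]
    - [0,0,0,-2,0]
    - [0,0,0,-2,0]
    - [0,0,0,-2,0]
    - [0,0,0,-2,0]
    - [0,0,0,-1.5,0]
    - [0,0,0,-1.0,0]
    - [0,0,0,-0.4,0]
    - [0,0,0,0,0]

```text
t: 2.85
ee_pos: [423.0, -23.0, 81.4]
orientation: [[1.0, 0.016, -0.002], [0.016, -1.0, 0.0], [-0.002, -0.0, -1.0]]
force: [-0.5, -0.3, -0.2]
opening: -0.003
finger_force: 0.0
```

```bash
python3 - <<'E'
from h import *
s=ctrl.sense();print(s["ee_pos"],s["force"])
b=snap("side","s1.png")
i=cv2.imread("pics/s1.png")[180:320,260:450];cv2.imwrite("pics/s1c.png",cv2.resize(i,None,fx=4,fy=4))
E
```

```text
[423.01083991 -23.02203866  81.41203818] [-0.49505507 -0.31649517 -0.20646881]
```

View pics/s1c.png

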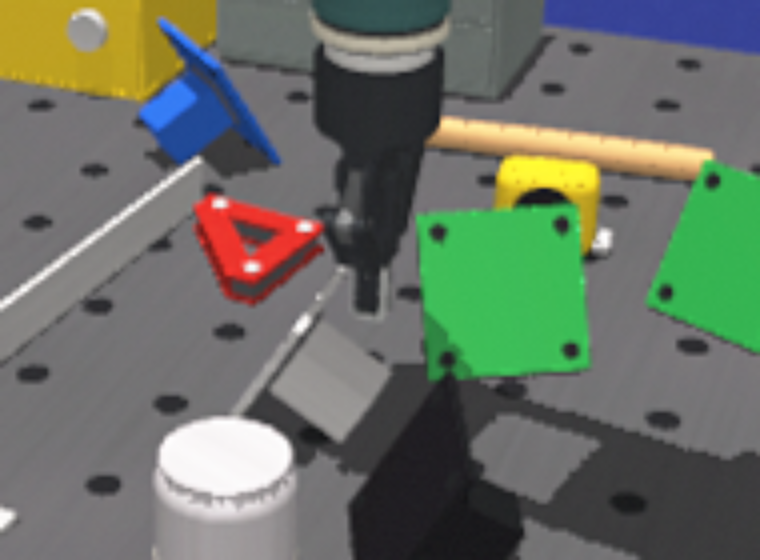

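The fingertip is just robot-side of the lip and above the tube, and clear of the black and green look-alikes. I'll push gently while rising with the lip.

Request:
step_arm:
  series:
    - [0,0.5,0,0,0]
    - [0,0.5,0,0,0]
    - [0,0.5,0,0.1,0]
    - [0,0.4,0,0.2,0]
    - [0,0.4,0,0.2,0]
    - [0,0.4,0,0.2,0]
    - [0,0.4,0,0.2,0]
    - [0,0.4,0,0.2,0]

```text
t: 3.57
ee_pos: [459.2, -21.9, 93.5]
orientation: [[1.0, 0.017, 0.001], [0.017, -1.0, 0.0], [0.001, -0.0, -1.0]]
force: [-1.2, -0.4, -0.4]
opening: 0.0
finger_force: 0.6
```

Request:
step_arm:
  series:
    - [0,0.5,0,0.1,0]
    - [0,0.5,0,0.1,0]
    - [0,0.5,0,0.1,0]
    - [0,0.5,0,0.1,0]
    - [0,0.5,0,0.1,0]
    - [0,0.5,0,0.1,0]
    - [0,0.5,0,0.1,0]
    - [0,0.5,0,0,0]
    - [0,0.5,0,0,0]
    - [0,0.5,0,0,0]

```text
t: 4.4
ee_pos: [509.2, -22.0, 100.3]
orientation: [[1.0, 0.017, 0.0], [0.017, -1.0, 0.0], [0.0, -0.0, -1.0]]
force: [-0.1, -0.3, 0.9]
opening: 0.004
finger_force: 0.1
```

```bash
python3 - <<'E'
from h import *
s=ctrl.sense();print(s["ee_pos"],s["force"])
b=snap("side","s2.png")
i=cv2.imread("pics/s2.png")[180:320,240:430];cv2.imwrite("pics/s2c.png",cv2.resize(i,None,fx=4,fy=4))
E
```

```text
[509.23601358 -22.04589488 100.30556047] [-0.10190116 -0.32680867  0.85918197]
```

View pics/s2c.png

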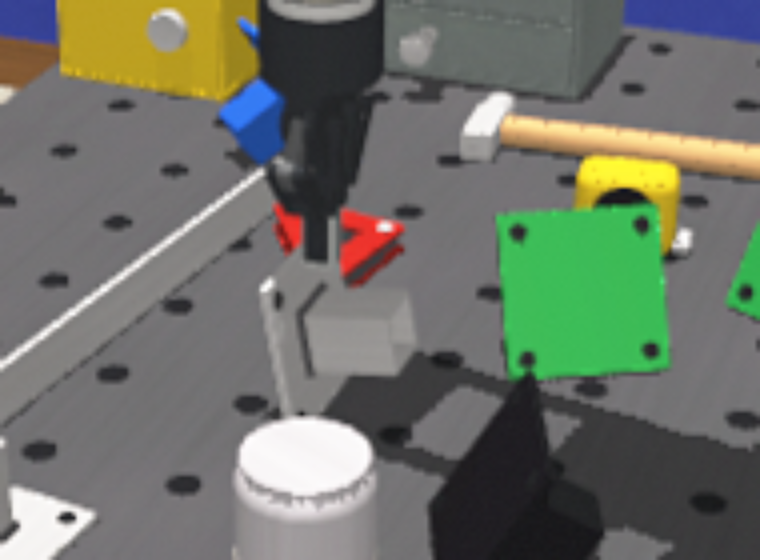

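The plate is now just past vertical, with the lip at about (270,285) in the crop. I'll keep pushing slowly at this height, which clears the rising tube mouth (100 mm at most).

Request:
step_arm:
  series:
    - [0,0.3,0,0.1,0]
    - [0,0.3,0,0.1,0]
    - [0,0.3,0,0,0]
    - [0,0.3,0,0,0]
    - [0,0.3,0,0,0]
    - [0,0.3,0,0,0]
    - [0,0.3,0,0,0]
    - [0,0.3,0,0,0]
    - [0,0.3,0,0,0]
    - [0,0.3,0,0,0]
    - [0,0.3,0,0,0]
    - [0,0,0,0,0]

```text
t: 5.45
ee_pos: [542.4, -22.1, 102.3]
orientation: [[1.0, 0.017, 0.001], [0.017, -1.0, -0.0], [0.001, 0.0, -1.0]]
force: [0.2, -0.2, -0.4]
opening: 0.0
finger_force: 0.0
```

```bash
python3 - <<'E'
from h import *
s=ctrl.sense();print(s["ee_pos"],s["force"])
b=snap("side","s3.png")
i=cv2.imread("pics/s3.png")[180:320,220:410];cv2.imwrite("pics/s3c.png",cv2.resize(i,None,fx=4,fy=4))
E
```

```text
[542.41566205 -22.06810717 102.3489853 ] [ 0.20889975 -0.21882778 -0.36223804]
```

View pics/s3c.png

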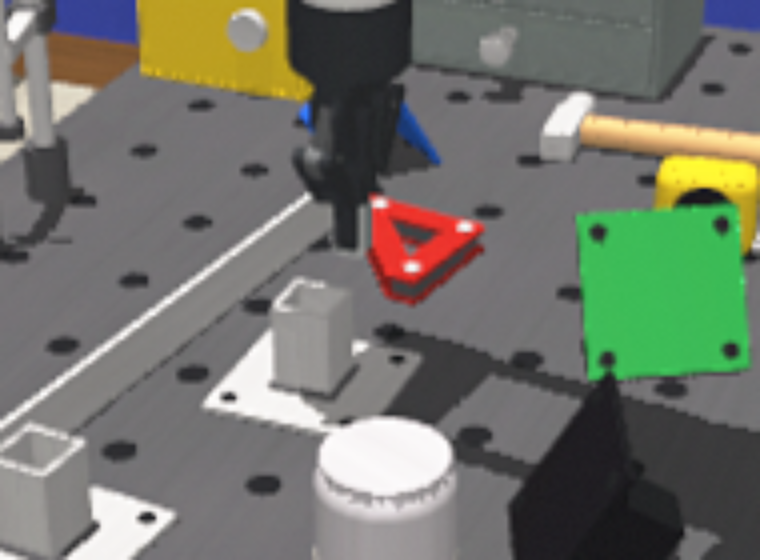

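The shoe stands upright, with its tube near (312,335) in the crop. I'll back off over the tube and measure.

Request:
step_arm:
  series:
    - [0,0,0,2,0]
    - [0,0,0,2,0]
    - [0,-2,0,0,0]
    - [0,-3,0,0,0]
    - [0,-3,0,0,0]
    - [0,-3,0,0,0]
    - [0,-2,0,0,0]
    - [0,0,0,0,0]

```text
t: 6.17
ee_pos: [405.3, -21.0, 141.5]
orientation: [[1.0, 0.017, -0.006], [0.017, -1.0, 0.001], [-0.006, -0.001, -1.0]]
force: [-0.5, -0.1, 0.4]
opening: 0.004
finger_force: 0.0
```

```bash
python3 - <<'E'
from h import *
s=ctrl.sense();print(s["t"],s["ee_pos"],s["force"])
snap("top","t4.png");snap("side","s4.png")
f=lambda i:cv2.resize(i,(400,400),interpolation=cv2.INTER_CUBIC)
a=cv2.imread("pics/t4.png")[160:260,280:380];b=cv2.imread("pics/s4.png")[210:310,245:345]
cv2.imwrite("pics/c4.png",np.hstack([f(a),f(b)]))
E
```

```text
6.1667 [405.30380161 -20.9949841  141.54847256] [-0.52659857 -0.10778676  0.38763618]
```

View pics/c4.png

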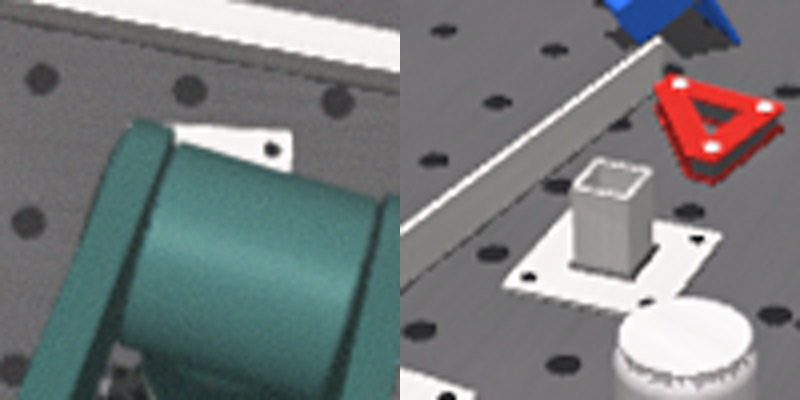

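Top part: front-right plate corner at (292,130). Side part: front-left corner at (503,286), back-right corner at (722,233), and the tube mouth rim from (572,185) to (652,170).

```bash
python3 - <<'E'
from h import *
np.set_printoptions(precision=1,suppress=True)
S=lambda u,v,z:onz("side",245+(u-400)/4,210+v/4,z)
T=lambda u,v,z:onz("top",280+u/4,160+v/4,z)
print("FR top",T(293,130,6),"front edge",T(175,124,6));FL=S(503,285,6);BR=S(722,233,6);print("FL",FL,"BR",BR,"diag",np.linalg.norm(FL-BR),"yaw",np.arctan2(*(FL-BR)[1::-1])-np.pi/4,"c",(FL+BR)/2)
m=np.array([S(u,v,66) for u,v in((573,188),(630,200),(653,172),(598,159))]);print(m,m.mean(0))
E
```

```text
FR top [627.4 -74.    6. ] front edge [625.2   5.    6. ]
FL [620.6  42.5   6. ] BR [514.2 -70.9   6. ] diag 155.52456581370205 yaw 0.03188307383583655 c [567.4 -14.2   6. ]
[[585.8   6.4  66. ]
 [545.8   6.9  66. ]
 [546.8 -32.   66. ]
 [587.2 -34.7  66. ]] [566.4 -13.3  66. ]
```

The diagonal comes out at 155.5 mm (156 expected), so the measurement holds:
- centre ≈ (569,-18)
- yaw ≈ +0.025, which needs about -0.14 more to be square to the fence
- about 53 mm to the fence
- tube's rear face at x ≈ 549

I'll come down behind the tube.

Request:
step_arm:
  series:
    - [0,2,0.2,0,0]
    - [0,3,0.2,0,0]
    - [0,3,0,0,0]
    - [0,2.5,0,0,0]
    - [0,1,0,0,0]
    - [0,0,0,-2,0]
    - [0,0,0,-3,0]
    - [0,0,0,-3,0]
    - [0,0,0,-2,0]
    - [0,0,0,-1.5,0]
    - [0,0,0,-0.6,0]
    - [0,0,0,0,0]

```text
t: 7.27
ee_pos: [525.8, -17.8, 19.8]
orientation: [[1.0, 0.017, -0.003], [0.017, -1.0, 0.001], [-0.003, -0.001, -1.0]]
force: [-0.8, -0.2, 1.3]
opening: -0.001
finger_force: 0.0
```

Request:
step_arm:
  series:
    - [0,0.4,0,0,0]
    - [0,0.4,0,0,0]
    - [0,0.4,0,0,0]
    - [0,0.4,0,0,0]
    - [0,0.3,0,0,0]
    - [0,0.3,0,0,0]
    - [0,0.3,0,0,0]
    - [0,0.3,0,0,0]
    - [0,0,0,0,0]

```text
t: 8.02
ee_pos: [554.1, -17.8, 21.9]
orientation: [[1.0, 0.017, -0.001], [0.017, -1.0, 0.0], [-0.001, -0.0, -1.0]]
force: [-4.7, -0.1, 0.6]
opening: -0.001
finger_force: 0.0
```

Sliding at about 4.7 N. I'll carry on while turning it square.

Request:
step_arm:
  series:
    - [0,0.2,0,0,-0.013]
    - [0,0.2,-0.02,0,-0.013]
    - [0,0.2,-0.02,0,-0.013]
    - [0,0.2,-0.02,0,-0.013]
    - [0,0.2,-0.02,0,-0.013]
    - [0,0.2,-0.02,0,-0.013]
    - [0,0.2,-0.02,0,-0.013]
    - [0,0.2,-0.02,0,-0.013]
    - [0,0.2,-0.02,0,-0.013]
    - [0,0.2,-0.02,0,-0.013]
    - [0,0.2,-0.02,-0.1,0]
    - [0,0,0,0,0]

```text
t: 9.02
ee_pos: [576.2, -19.8, 20.5]
orientation: [[0.994, -0.113, -0.001], [-0.113, -0.994, 0.0], [-0.001, -0.0, -1.0]]
force: [-3.6, -0.3, -1.0]
opening: -0.001
finger_force: 0.0
```

```bash
python3 - <<'E'
from h import *
snap("top","t5.png");snap("side","s5.png")
s=ctrl.sense();print(s["t"],s["ee_pos"],s["force"])
f=lambda i:cv2.resize(i,(400,400),interpolation=cv2.INTER_CUBIC)
a=cv2.imread("pics/t5.png")[140:240,280:380];b=cv2.imread("pics/s5.png")[210:310,235:335]
cv2.imwrite("pics/c5.png",np.hstack([f(a),f(b)]))
E
```

```text
9.1167 [576.18527586 -19.89821993  20.51044113] [-4.0315462   0.50848656  1.08095051]
```

View pics/c5.png

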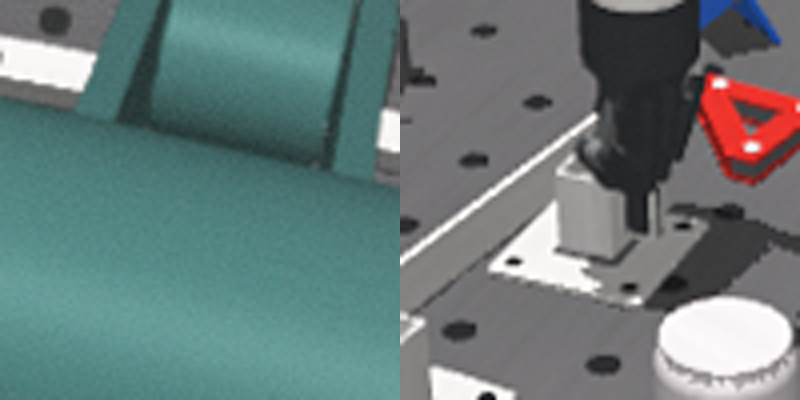

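Side part: front-left corner (488,270), back-left (640,303), back-right (708,226). The front edge is parallel to the fence, with a gap left.

```bash
python3 - <<'E'
from h import *
np.set_printoptions(precision=1,suppress=True)
S=lambda u,v,z:onz("side",235+(u-400)/4,210+v/4,z)
FL=S(488,269,6);BR=S(708,225,6);BL=S(640,302,6);c=(FL+BR)/2
print(FL,BL,BR,np.linalg.norm(FL-BR),"yaw",np.arctan2(*(FL-BR)[1::-1])-np.pi/4,np.arctan2(*(FL-BL)[1::-1]),"c",c)
fx=677.5+.1185*(c[1]+10);print("gap",(fx-c[0])*.993-55)
E
```

```text
[662.8  38.4   6. ] [554.3  37.6   6. ] [551.9 -67.1   6. ] 153.0874738297265 yaw -0.02445376376693631 0.007742121115555009 c [607.4 -14.4   6. ]
gap 14.114775766962879
```

Request:
step_arm:
  series:
    - [0,0.15,-0.02,0,0]
    - [0,0.15,-0.02,0,0]
    - [0,0.15,-0.02,0,0]
    - [0,0.15,-0.02,0,0]
    - [0,0.15,-0.02,0,0]
    - [0,0.1,0,0,0]
    - [0,0.1,0,0,0]
    - [0,0,0,0,0]

```text
t: 9.78
ee_pos: [584.5, -20.3, 20.1]
orientation: [[0.994, -0.113, -0.003], [-0.113, -0.994, 0.001], [-0.003, -0.001, -1.0]]
force: [-6.0, 2.9, 0.8]
opening: -0.002
finger_force: 0.0
```

Request:
step_arm:
  series:
    - [0,0.1,0,0,0]
    - [0,0.1,0,0,0]
    - [0,0,0,0,0]

```text
t: 10.03
ee_pos: [585.5, -20.1, 20.0]
orientation: [[0.994, -0.113, -0.005], [-0.113, -0.994, 0.001], [-0.005, -0.001, -1.0]]
force: [-8.0, 2.5, 1.9]
opening: -0.0
finger_force: 0.0
```

Request:
step_arm:
  series:
    - [0,0.1,0,0,0]
    - [0,0.1,0,0,0]
    - [0,0,0,0,0]

```text
t: 10.28
ee_pos: [585.5, -19.9, 19.8]
orientation: [[0.994, -0.113, -0.008], [-0.113, -0.994, 0.002], [-0.008, -0.001, -1.0]]
force: [-11.7, 2.7, 5.1]
opening: 0.003
finger_force: 0.0
```

It has stalled against the fence at about 12 N. I'll ease off and look.

Request:
step_arm:
  series:
    - [0,-0.4,0,0,0]
    - [0,-0.6,0,0,0]
    - [0,-1.0,0,0,0]
    - [0,-1.0,0,0,0]
    - [0,-0.5,0,0,0]
    - [0,0,0,0,0]

```text
t: 10.78
ee_pos: [553.1, -20.9, 20.3]
orientation: [[0.994, -0.113, -0.001], [-0.113, -0.994, 0.0], [-0.001, -0.0, -1.0]]
force: [0.1, 0.5, 0.7]
opening: 0.002
finger_force: 0.0
```

```bash
python3 - <<'E'
from h import *
im=snap("side","s6.png")
s=ctrl.sense();print(s["t"],s["ee_pos"],s["force"])
b=cv2.imread("pics/s6.png")[215:300,220:330]
cv2.imwrite("pics/c6.png",cv2.resize(b,None,fx=7,fy=7,interpolation=cv2.INTER_CUBIC))
E
```

```text
10.8333 [554.33306595 -20.99790388  20.42023023] [0.18014784 0.14883164 0.329728  ]
```

View pics/c6.png

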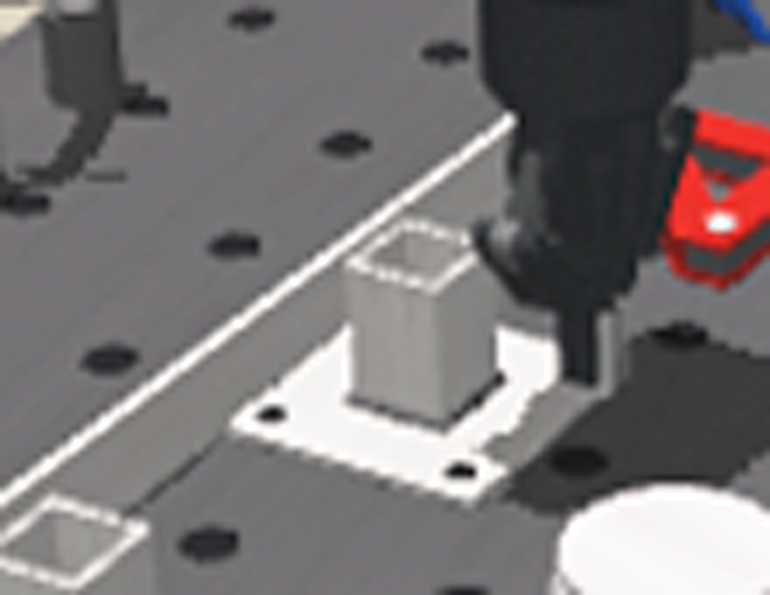

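The shoe is upright. Crop: front-left corner (230,423), back-left (475,500), mouth rim (345,262), (435,290), (412,217), and the fence base line through (145,508)–(228,437). Picture views are used up, so from here I measure by numbers.

```bash
python3 - <<'E'
from h import *
np.set_printoptions(precision=1,suppress=True)
P=lambda u,v:(220+(u+.5)/7-.5,215+(v+.5)/7-.5)
S=lambda u,v,z:onz("side",*P(u,v),z)
FL=S(230,423,6);BL=S(475,500,6);E=S(340,335,6)
print("FL",FL,"BL",BL,"E",E,np.linalg.norm(FL-BL),"yaw side",np.arctan2(*(FL-BL)[1::-1]),"yaw front",np.arctan2(*(FL-E)[1::-1])-np.pi/2)
print("fence base",S(145,508,0),S(228,437,0))
m=[S(u,v,66) for u,v in((345,262),(435,291),(415,217))];print(np.array(m),(m[1]+m[2])/2 if 0 else "")
fx=lambda y:677.5+.1185*(y+10)
print("gap FL",(fx(FL[1])-FL[0])*.993,"gap E",(fx(E[1])-E[0])*.993)
# refined plate outline: white mask near, fit lines
im=cv2.cvtColor(cv2.imread("pics/s6.png"),cv2.COLOR_BGR2GRAY).astype(float)
def edge(a,b,off,n=25):
    a=np.array(P(*a));b=np.array(P(*b));d=(b-a)/np.linalg.norm(b-a);nn=np.array([-d[1],d[0]]);o=[]
    for k in np.linspace(.1,.9,n):
        c=a+k*(b-a);s=np.arange(-off,off+.01,.1);q=c+s[:,None]*nn
        g=np.gradient(cv2.GaussianBlur(cv2.remap(im.astype(np.float32),q[:,0].astype(np.float32)[None],q[:,1].astype(np.float32)[None],1),(9,1),0)[0])
        o.append(q[np.abs(g).argmax()])
    return cv2.fitLine(np.float32(o),cv2.DIST_HUBER,0,.01,.01).ravel()
for n,a,b,z in(("front",(230,423),(345,330),6),("left",(230,423),(475,500),6),("base",(140,512),(228,437),0),("ftop",(40,478),(500,125),40)):
    l=edge(a,b,1.8);p=onz("side",*(l[2:]-20*l[:2]*np.sign(l[0])),z);q=onz("side",*(l[2:]+20*l[:2]*np.sign(l[0])),z)
    print(n,"p",onz("side",*l[2:],z),"ang from y",np.arctan2(*(q-p)[1::-1])+np.pi/2)
E
```

```text
FL [679.4  33.    6. ] BL [571.1  46.9   6. ] E [671.6 -41.3   6. ] 109.16274858697905 yaw side -0.12766944888189918 yaw front -0.10437070945699256
fence base [684.3  88.2   0. ] [680.3  33.6   0. ]
[[643.9   1.2  66. ]
 [603.2   8.6  66. ]
 [635.5 -40.3  66. ]] 
gap FL 3.215710917302462 gap E 2.2016156394801967
front p [675.9  -9.1   6. ] ang from y -0.10439857304676958
left p [621.3  42.6   6. ] ang from y 4.592829182548208
base p [686.4  53.5   0. ] ang from y -0.08705308298815195
ftop p [679.6 -13.9  40. ] ang from y -0.09311341035903298
```

Yaw of -0.104 to -0.12 matches the fence, and the front edge lies within about 1 mm of the fence base line. One more gentle push will confirm it sits solid, meaning the same stop with force rising and no travel.

Request:
step_arm:
  series:
    - [0,1,0,0,0]
    - [0,1,0,0,0]
    - [0,0.6,0,0,0]
    - [0,0.2,0,0,0]
    - [0,0.2,0,0,0]
    - [0,0,0,0,0]

```text
t: 11.33
ee_pos: [585.3, -20.9, 20.0]
orientation: [[0.994, -0.113, -0.0], [-0.113, -0.994, 0.0], [-0.0, -0.0, -1.0]]
force: [0.5, -0.0, 0.4]
opening: 0.001
finger_force: 0.0
```

Request:
step_arm:
  series:
    - [0,0.1,0,0,0]
    - [0,0.1,0,0,0]
    - [0,0.1,0,0,0]
    - [0,0.1,0,0,0]
    - [0,0,0,0,0]

```text
t: 11.75
ee_pos: [585.3, -20.5, 19.6]
orientation: [[0.994, -0.113, -0.007], [-0.113, -0.994, 0.001], [-0.007, -0.0, -1.0]]
force: [-6.9, 0.3, 2.8]
opening: -0.002
finger_force: 0.0
```

It stops at the same place while the force rises, so it is solid. I'll back away and do a final check by numbers.

Request:
step_arm:
  series:
    - [0,-0.3,0,0,0]
    - [0,-0.5,0,0,0]
    - [0,-1.0,0,0,0]
    - [0,-1.5,0,0,0]
    - [0,-1.5,0,1,0]
    - [0,-1,0,2,0]
    - [0,0,0,3,0]
    - [0,0,0,3,0]
    - [0,0,0,3,0]
    - [0,0,0,1,0]
    - [0,0,0,0,0]

```text
t: 12.67
ee_pos: [533.0, -21.4, 153.3]
orientation: [[0.994, -0.113, 0.007], [-0.113, -0.994, -0.001], [0.007, 0.0, -1.0]]
force: [0.3, -0.2, -0.1]
opening: -0.0
finger_force: 0.0
```

```bash
python3 - <<'E'
from h import *
np.set_printoptions(precision=1,suppress=True)
snap("side","s7.png");im=cv2.imread("pics/s7.png",0).astype(np.float32)
P=lambda u,v:np.array((220+(u+.5)/7-.5,215+(v+.5)/7-.5))
def edge(a,b,off=1.8,n=25):
    d=(b-a)/np.linalg.norm(b-a);nn=np.array([-d[1],d[0]]);o=[]
    for k in np.linspace(.1,.9,n):
        q=(a+k*(b-a)+np.arange(-off,off+.01,.1)[:,None]*nn).astype(np.float32)
        g=np.gradient(cv2.GaussianBlur(cv2.remap(im,q[None,:,0],q[None,:,1],1),(9,1),0)[0]);o.append(q[np.abs(g).argmax()])
    return cv2.fitLine(np.float32(o),cv2.DIST_HUBER,0,.01,.01).ravel()
L={}
for n,a,b,z in(("front",(230,423),(345,330),6),("left",(230,423),(475,500),6)):
    l=edge(P(*a),P(*b));L[n]=l;p,q=[onz("side",*(l[2:]+s*l[:2]),z) for s in(-5,5)]
    print(n,onz("side",*l[2:],z),"yaw",(np.arctan2(*(q-p)[1::-1])+np.pi/4)%(np.pi/2)-np.pi/4)
a,b=L["front"],L["left"];s=np.linalg.solve(np.c_[a[:2],-b[:2]],b[2:]-a[2:]);print("FL",onz("side",*(a[2:]+s[0]*a[:2]),6))
l=edge(P(349,280),P(356,385),1.5);print("tube vertical edge slope",l[0]/l[1], "expected",(lambda u,v:(v[0]-u[0])/(v[1]-u[1]))(np.array(proj("side",[641,3,66])),np.array(proj("side",[641,3,6]))))
d=np.abs(im-cv2.imread("pics/side0.png",0));print("finished shoe/can region change",d[300:330,190:230].mean(),d[300:380,300:335].mean())
E
```

```text
front [676.   -4.3   6. ] yaw -0.0858139687518753
left [612.   43.8   6. ] yaw -0.12322519536100263
FL [679.4  35.5   6. ]
tube vertical edge slope 0.007085279 expected 0.05909092230092018
finished shoe/can region change 5.1833334 6.1575
```

```bash
python3 -c "
from h import *
print(ticket.finish_job())"
```

```text
the job is handed in; nothing more can be done
None
```

The post shoe was tipped onto its plate and pushed home against the fence, and the job is handed in (no verdict came back): a repeat push stopped solid, the plate measured square to within about 0.03 rad and flush to about 1–3 mm, I judged it upright by eye because the last numeric check of the tube edge was too noisy to confirm it, and for the other things I only compared the finished-shoe and can areas in the side picture, which looked little changed.

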